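# Line up the jaws and hold the inspection mirror at balance

## Robot

A 7-joint arm with a two-finger parallel gripper is mounted at the origin on the work surface. World frame = base frame: x ahead of the robot, y to its left, z up, the work surface at z = 0. Lengths are in m, angles in rad, forces in N, time in s.
With the tool pointing down it reaches from about 0.425 to 0.875 m from the base axis. Payload 4.7 kg.
Tool frame: the origin (TCP) lies at the very end of the fingers, on their centre line; the grasp point (between the pads) lies 19 mm behind it; z points along the fingers, y is the line along which they close (so a half turn about z gives the same grasp; the last joint's range is limited). The gripper opens to 87 mm and grips with 3 to 60 N. Pads are 19 mm wide; open, the fingers measure 117 mm over their backs; the gripper's body (75 mm by 190 mm) begins 51 mm behind the grasp point.
Start: joints at [-1.173, 0.321, -0.07, 1.45, 0.023, 1.371, -0.057], TCP at [0.243, 0.603, 0.223] pointing down, gripper open.
Joint ranges: [-2.86, 2.86], [-0.3, 2.09], [-1.38, 1.24], [0.06, 2.45], [-1.56, 4.7], [0.09, 2.05], [-2.69, 2.69]. Speed limits (rad/s): [2.57, 2.57, 3.14, 3.14, 3.14, 3.14, 3.14].

## Interface

Orientations are given as a rotation vector (axis times angle).
In Python, from bench import ctrl, vision gives the robot as it stands.
- The arm moves only by the tool jog_arm, never from a script. Its argument "increments" is a list of rows, each an object of numbers: "tx", "ty", "tz": the shift along the tool's x, y, z in mm; "wx", "wy", "wz": the turn, a rotation vector about the tool's x, y, z in rad; "gripper": the opening, from 0 (shut) to 1 (fully open). In form: [{"tx": .., "ty": .., "tz": .., "wx": .., "wy": .., "wz": .., "gripper": ..}, ...]. A call has exactly 5 rows; each row is the pose to reach, as a shift and turn from the pose commanded when the call began, along the tool's axes at that moment; what a row does not reach only later rows make up. A row lasts 1/12 s, in which the tool goes at most 41.7 mm and 7.16 degrees, less where a joint would pass 70% of its speed; a pose out of reach is approached as far as the arm can. A call with a gripper value outside its range is refused whole. The fingers move at their own pace and stop on an object; "grip_force" is the grip in N (left out, the last holds). Time passes only in rows, so rows that repeat a pose let the fingers close, or fill a call up. It gives the time, the measured TCP pose, the force, the opening and the grip force at its end, in the units of the state.
- ctrl.get_state(): the state, without advancing time (a new reading comes with each control period).
- vision.get_image(name): name is "side" or "top"; returns a dict with "color" (384x512x3 uint8, blue, green, red), "fx", "fy", "cx", "cy" (pixels), "k1" (the pictures are not rectified: a ray, as slopes to the right and down, at radius r is drawn at 1 + k1 r^2 times it, then the intrinsics apply), "extrinsics" (4x4, takes a point from world to camera coordinates). Camera axes: x right, y down, z forward; pixel columns grow to the right and rows downward; lengths in m; the calibration is good to about 2 mm. A picture is of the moment at which its call begins. There is no depth.
- ctrl.close_job(): hands the job in; it is judged then, once.
Trained networks look in the newest picture that a camera, given by its name, has taken for a name from the list of things; names that differ only in an ending like _2 or _b are one class to them, and where a whole thing is asked for, a point or a joint stands for the part that bears it (a point fixed in the world has none). Each returns a list of dicts, best first, with "conf" (0 to 1); they miss things now and then, are a little off and sometimes report something else, mostly with a low value. They report only what shows in the picture. A call takes as long as a camera call. They do not tell look-alikes from the thing itself.
- vision.spot_in(camera, thing): "bbox" ([left, top, right, bottom] in pixels, round what is visible of it).
The state is a dict: "time": time; "joint_positions": joint angles; "qd": joint speeds; "joint_torque": joint torques, N m; "position": TCP position; "tool_rot": TCP orientation; "ft_force": force on the tool from outside, world axes, zero at the start; "torque": the same for the moment, N m; "grip_width": opening from 0.0 (shut) to 1.0 (fully open); "grip_force": force on a finger pad.
Only numpy, scipy, OpenCV 4.12 (cv2) and the standard library are available. Lean on these libraries where they do the work, as an engineer would, in place of code of your own. Each camera call takes 0.05 s, during which the arm holds its last target. There are 200 camera calls.

## Task

Slide the three blue clamping jaws along the grey plate, without picking them up, into one even row: one jaw inside each yellow outline, square to it. Then take the tilting mirror by its black bar, swing it up from its rest to its balance point, where it stands upright over its hinge, and finish while still holding it there, steady, so that the backs of the jaws can be inspected; never let it flop over towards the jaws, and leave the bur rack, pot and jar where they are.

Things in the scene. Friction and masses are not known exactly. Their poses are not given: they have to be found in the camera images.
- stand: fixed inspection stand: grey plate 230 (x) x 280 (y) x 10 mm thick, its top face 10 mm above the table. Origin: under the middle bay, at table height; the plate reaches from x = -90 to +140 mm. +x points from the bays to the mirror, roughly away from the robot; +y along the row. Two aluminium cheeks (50 x 8 mm, top 56 mm above the table) stand at x = 90, y = +-76 mm and carry the mirror's hinge
- bay0 (a point): centre, on the plate's top face, of the -y (stand y = -82 mm) bay: a yellow painted outline 34 (stand x) x 50 (stand y) mm inside, level with the plate. Any jaw may stand in any bay
- bay1 (a point): centre, on the plate's top face, of the middle (stand y = 0) bay: a yellow painted outline 34 (stand x) x 50 (stand y) mm inside, level with the plate. Any jaw may stand in any bay
- bay2 (a point): centre, on the plate's top face, of the +y (stand y = +82 mm) bay: a yellow painted outline 34 (stand x) x 50 (stand y) mm inside, level with the plate. Any jaw may stand in any bay
- jaw0: one of three identical blue stepped clamping jaws: foot 28 (its x) x 44 (its y) x 14 mm high, on it a central step 28 (x) x 24 (y) x 12 mm, 26 mm high in all, about 80 g, loose. Origin: centre of its underside; z up. It starts standing on the stand's plate 20 to 50 mm on the robot side (stand -x) of the bays, roughly facing bay 0 and turned up to 0.45 rad
- jaw1: one of three identical blue stepped clamping jaws: foot 28 (its x) x 44 (its y) x 14 mm high, on it a central step 28 (x) x 24 (y) x 12 mm, 26 mm high in all, about 80 g, loose. Origin: centre of its underside; z up. It starts standing on the stand's plate 20 to 50 mm on the robot side (stand -x) of the bays, roughly facing bay 1 and turned up to 0.45 rad
- jaw2: one of three identical blue stepped clamping jaws: foot 28 (its x) x 44 (its y) x 14 mm high, on it a central step 28 (x) x 24 (y) x 12 mm, 26 mm high in all, about 80 g, loose. Origin: centre of its underside; z up. It starts standing on the stand's plate 20 to 50 mm on the robot side (stand -x) of the bays, roughly facing bay 2 and turned up to 0.45 rad
- mirror (a joint): tilt of the mirror flap: 0 = upright, exactly its balance point; positive = leaning away from the bays (stand +x), negative = over the bays. Stops at +-0.75 rad; it starts resting at +0.75. Nearly free hinge: let go, it falls either way. About 0.25 kg (varies), centre of mass 55 mm from the hinge. Panel 132 mm wide, 6 thick, 6 to 75 mm from the hinge axis; black bail handle above it
- mirror_bar (a point): middle of the black round bar of the mirror's bail handle: 10 mm diameter, parallel to the hinge (stand y), 115 mm from the hinge axis; the clear width between its side legs is 90 mm, and 40 mm lie open between the bar and the panel's edge. About 130 mm above the table at the start, 161 mm when upright. A round bar: it can turn between the finger pads
- mirror_hinge (a point): middle of the mirror's hinge axis, which runs along stand y, 46 mm above the table, at stand x = 90, y = 0
- bur_rack: blue block with small steel burs, 50 x 70 x 22 mm (45 with burs), loose, beside the stand on its +y side; origin: centre of underside; leave alone
- pot: black open cup, 48 mm diameter, 45 mm high, loose, beside the stand on its +y side; origin: centre of underside; leave alone
- jar: amber jar, 44 mm diameter, 60 mm high, loose, beside the stand on its -y side; origin: centre of underside; leave alone
Mind the look-alikes: they are no part of the job. What is shaped like the jaw0 but orange or red is not meant. What is shaped like the jaw1 but white is not meant.

How it is judged:
On the way, in this order (a step that is already met when the one before it is completed fails the run):
1. one jaw stands square inside each yellow outline, an even row (((horizontal distance between jaw0 and bay0 below 0.006 m and angle between the x axis of jaw0 and the x axis of stand, either way round below 0.12 rad) or (horizontal distance between jaw1 and bay0 below 0.006 m and angle between the x axis of jaw1 and the x axis of stand, either way round below 0.12 rad) or (horizontal distance between jaw2 and bay0 below 0.006 m and angle between the x axis of jaw2 and the x axis of stand, either way round below 0.12 rad)) and ((horizontal distance between jaw0 and bay1 below 0.006 m and angle between the x axis of jaw0 and the x axis of stand, either way round below 0.12 rad) or (horizontal distance between jaw1 and bay1 below 0.006 m and angle between the x axis of jaw1 and the x axis of stand, either way round below 0.12 rad) or (horizontal distance between jaw2 and bay1 below 0.006 m and angle between the x axis of jaw2 and the x axis of stand, either way round below 0.12 rad)) and ((horizontal distance between jaw0 and bay2 below 0.006 m and angle between the x axis of jaw0 and the x axis of stand, either way round below 0.12 rad) or (horizontal distance between jaw1 and bay2 below 0.006 m and angle between the x axis of jaw1 and the x axis of stand, either way round below 0.12 rad) or (horizontal distance between jaw2 and bay2 below 0.006 m and angle between the x axis of jaw2 and the x axis of stand, either way round below 0.12 rad)) and angle between each of jaw0, jaw1, jaw2's own z axis and vertical below 0.1 rad and height (world z) of each of jaw0, jaw1, jaw2 below 0.016 m), for 0.3 s.
2. the mirror is gripped and brought to its balance point (value of joint mirror between -0.09 and 0.09 rad and contact force between the fingers and mirror above 1 N), for 0.3 s.
At the end, for the whole second after the job is handed in: One jaw in each bay (centre within 6 mm, square within 0.12 rad), flat on the plate and still; the mirror within 0.09 rad of its balance point (joint 0), still (under 0.15 rad/s), held by the fingers with more than 1 N and not leaning on any jaw (all of step 1 and all of step 2 and linear speed of each of jaw0, jaw1, jaw2 below 0.02 m/s and velocity of joint mirror between -0.15 and 0.15 rad/s and contact force between each of jaw0, jaw1, jaw2 and mirror below 0.1 N); the arm keeps its last pose, push and grip.
It fails at once if a jaw is lifted more than 20 mm off the plate (height (world z) of any of jaw0, jaw1, jaw2 above 0.03 m).
It fails at once if the mirror flops over towards the jaws (beyond 0.35 rad) (value of joint mirror below -0.35 rad).
It fails at once if the bur rack, pot or jar is moved more than 20 mm (distance of any of bur_rack, pot, jar from where it was at the start of the episode above 0.02 m).
It also fails if it takes over 72 s, if anything falls off the work surface, if the arm or the gripper's body presses on something with over 40 N, if the wrist force passes 120 N, or if a joint passes its speed limit or range.

## Working session

There is one attempt and no reset: what is moved stays moved. The work goes in short steps, Python scripts to look and compute and a tool call to move; the robot and the scene stay as the last step left them, time stands still between calls to the robot, and variables do not carry over. Pictures are saved under pics/ and viewed, at most 10 in all, crops included, and the job is handed in when it is done.

Besides the shell and the picture viewer there is one more tool, called after ">>>" as name(argument=value, ...) on one line, values as JSON. jog_arm: Moves the arm, as the interface text tells. Its arguments: {"type":"object","properties":{"increments":{"type":"array"},"grip_force":{"type":"number"}},"required":["increments"]}

```bash
ls; mkdir -p pics; python3 - <<'E'
from bench import ctrl, vision
import cv2,numpy as np
s=ctrl.get_state();print({k:np.round(v,3).tolist() for k,v in s.items()})
for n in("top","side"):
    im=vision.get_image(n);cv2.imwrite(f"pics/{n}0.png",im["color"])
    print(n,im["fx"],im["fy"],im["cx"],im["cy"],im["k1"],np.round(im["extrinsics"],4).tolist())
    for t in("jaw0","stand","mirror_bar","bur_rack","pot","jar"):
        print(t,[(np.round(d["bbox"]).tolist(),round(d["conf"],2)) for d in vision.spot_in(n,t)])
E
```

```text
pics
{'time': 0.0, 'joint_positions': [-1.173, 0.322, -0.07, 1.452, 0.023, 1.371, -0.057], 'qd': [0.002, -0.002, 0.001, -0.001, -0.001, -0.0, 0.001], 'joint_torque': [-0.001, -49.128, -0.404, -31.253, -0.064, 0.044, 0.0], 'position': [0.243, 0.602, 0.221], 'tool_rot': [-0.599, -3.084, 0.003], 'ft_force': [-0.287, 0.443, 0.186], 'torque': [0.057, -0.039, 0.005], 'grip_force': 0.0, 'grip_width': 1.0}
top 455.00351462756976 455.00351462756976 250.07428506419632 199.42533703517253 0.022960847459008477 [[-0.0179, -0.9998, 0.0013, 0.0445], [-0.9991, 0.0178, -0.0379, 0.5199], [0.0379, -0.002, -0.9993, 1.3637], [0.0, 0.0, 0.0, 1.0]]
jaw0 [([249.0, 204.0, 267.0, 215.0], 0.72), ([217.0, 209.0, 232.0, 224.0], 0.46), ([278.0, 198.0, 290.0, 213.0], 0.45), ([313.0, 186.0, 325.0, 201.0], 0.41)]
stand [([200.0, 130.0, 302.0, 237.0], 0.59)]
mirror_bar [([219.0, 132.0, 270.0, 171.0], 0.56)]
bur_rack [([176.0, 202.0, 202.0, 230.0], 0.59)]
pot [([168.0, 159.0, 182.0, 174.0], 0.69), ([199.0, 132.0, 306.0, 234.0], 0.61)]
jar [([317.0, 143.0, 333.0, 158.0], 0.46)]
side 397.96377487732155 397.96377487732155 253.23363819626235 196.6115605719717 0.030505988061266403 [[0.7268, -0.6868, 0.0077, -0.3275], [-0.3609, -0.3914, -0.8465, 0.3238], [0.5844, 0.6124, -0.5323, 0.6786], [0.0, 0.0, 0.0, 1.0]]
jaw0 [([251.0, 238.0, 275.0, 254.0], 0.81), ([305.0, 299.0, 332.0, 330.0], 0.81), ([283.0, 248.0, 304.0, 273.0], 0.76), ([223.0, 224.0, 239.0, 239.0], 0.76), ([328.0, 271.0, 350.0, 293.0], 0.75), ([218.0, 273.0, 231.0, 292.0], 0.56)]
stand [([203.0, 169.0, 340.0, 288.0], 0.86)]
mirror_bar [([267.0, 167.0, 322.0, 223.0], 0.91), ([203.0, 166.0, 343.0, 286.0], 0.67)]
bur_rack [([188.0, 208.0, 222.0, 226.0], 0.84)]
pot [([227.0, 181.0, 246.0, 200.0], 0.7)]
jar [([367.0, 239.0, 391.0, 272.0], 0.91)]
```

```bash
python3 - <<'E'
import cv2
a=cv2.imread("pics/top0.png")[110:260,150:350];cv2.imwrite("pics/top0c.png",cv2.resize(a,None,fx=4,fy=4,interpolation=cv2.INTER_CUBIC))
a=cv2.imread("pics/side0.png")[150:340,180:400];cv2.imwrite("pics/side0c.png",cv2.resize(a,None,fx=3,fy=3,interpolation=cv2.INTER_CUBIC))
E
```

```text
(no output)
```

View pics/top0c.png

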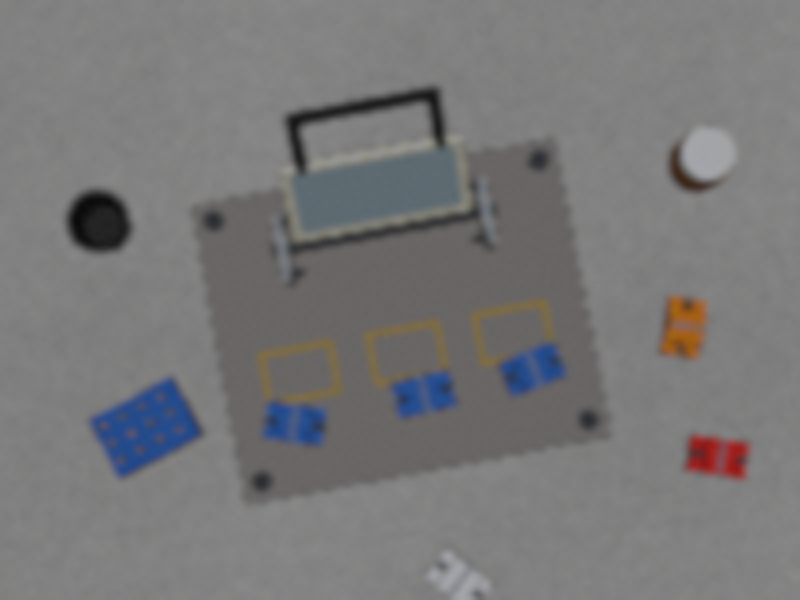

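View pics/side0c.png

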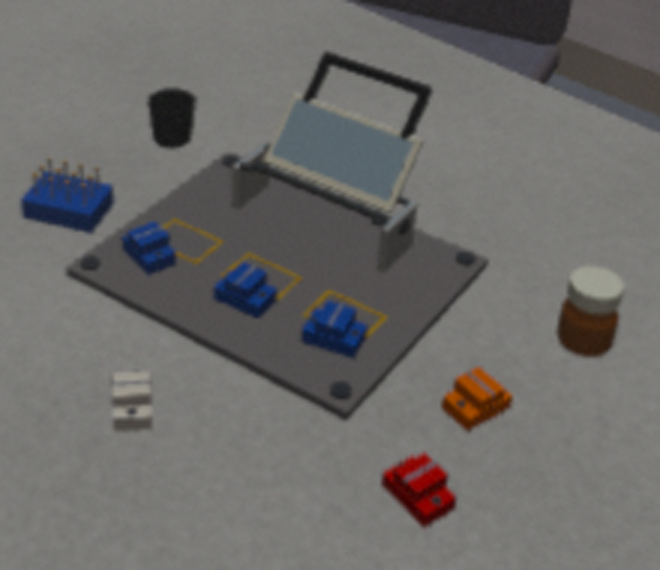

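Top crop: plate corners lie at about (190,207), (553,140), (610,435) and (248,503). Candidates for the jaws: three blue ones on the plate at about (295,424), (425,394) and (532,370), plus orange (685,327), red (718,457) and white (458,575) off the plate. The blue ones are meant, because they are blue and stand in front of the yellow bays. Both enlarged crops confirm this.

```bash
cat > h.py <<'E'
import numpy as np, cv2
from scipy.optimize import minimize
from scipy.spatial.transform import Rotation as R
S=8
def proj(im,P):
    P=np.atleast_2d(P);E=im["extrinsics"];c=P@E[:3,:3].T+E[:3,3];s=c[:,:2]/c[:,2:]
    s=s*(1+im["k1"]*(s**2).sum(1,keepdims=True));return s*[im["fx"],im["fy"]]+[im["cx"],im["cy"]]
def T(p,L):  # pose x,y,th ; local pts
    L=np.asarray(L,float);c,s=np.cos(p[2]),np.sin(p[2])
    return np.c_[p[0]+c*L[:,0]-s*L[:,1],p[1]+s*L[:,0]+c*L[:,1],L[:,2]]
def poly(mask,px,roi,val=255):
    q=((px-[roi[0],roi[1]]+.5)*S-.5)*16
    cv2.fillPoly(mask,[np.round(q).astype(np.int32)],val,shift=4)
def fin(mask,sig=.8):
    h,w=mask.shape
    return cv2.GaussianBlur(cv2.resize(mask.astype(np.float32)/255,(w//S,h//S),interpolation=cv2.INTER_AREA),(0,0),sig)
def box(a,b,y,z0,z1):
    return [[x,yy,z] for x in(-a,a) for yy in(-y,y) for z in(z0,z1)]
def jawmask(im,p,roi):
    m=np.zeros(((roi[3]-roi[1])*S,(roi[2]-roi[0])*S),np.uint8)
    for b in(box(.014,0,.022,.010,.024),box(.014,0,.012,.024,.036)):
        h=cv2.convexHull(proj(im,T(p,b)).astype(np.float32))[:,0];poly(m,h,roi)
    return fin(m)
def standmask(im,p,roi):
    m=np.zeros(((roi[3]-roi[1])*S,(roi[2]-roi[0])*S),np.uint8)
    for y in(-.082,0,.082):
        for e,v in((.002,255),(0,0)):
            a,b=.017+e,.025+e
            poly(m,proj(im,T(p,[[-a,y-b,.01],[a,y-b,.01],[a,y+b,.01],[-a,y+b,.01]])),roi,v)
    return fin(m)
def score(f,img,w=None):
    # residual after best amplitude
    f=f.ravel();g=img.ravel();a=(f@g)/max(f@f,1e-6);return ((g-a*f)**2).sum()/(g@g)
def fit(fn,p0,step):
    best=None
    for k in range(2):
        x0=np.array(p0) if best is None else best.x
        sx=np.array([x0]+[x0+np.eye(3)[i]*step[i] for i in range(3)])
        best=minimize(fn,x0,method="Nelder-Mead",options=dict(initial_simplex=sx,xatol=1e-5,fatol=1e-6,maxiter=250))
    return best.x,best.fun
def channels(im):
    c=im["color"].astype(np.float32)
    return np.clip(np.minimum(c[...,1],c[...,2])-c[...,0]-12,0,None),np.clip(c[...,0]-c[...,2]-25,0,None)
def back(im,px,z):
    f=lambda q:((proj(im,[q[0],q[1],z])[0]-px)**2).sum()
    return minimize(f,[.6,0],method="Nelder-Mead",options=dict(xatol=1e-6,fatol=1e-8)).x
def fitstand(im,p0):
    Y,_=channels(im);q=proj(im,T(p0,[[x,y,.01] for x in(-.04,.04) for y in(-.13,.13)]))
    r=(*np.floor(q.min(0)-3).astype(int),*np.ceil(q.max(0)+3).astype(int))
    I=Y[r[1]:r[3],r[0]:r[2]]
    return fit(lambda p:score(standmask(im,p,r),I),p0,(.008,.008,.05))
def fitjaw(im,p0,h=10):
    _,B=channels(im);c=proj(im,[p0[0],p0[1],.02])[0]
    r=tuple(int(v) for v in(c[0]-h-7,c[1]-h-7,c[0]+h+7,c[1]+h+7));I=B[r[1]:r[3],r[0]:r[2]]
    best=None
    for d in(-.3,0,.3):
        o=fit(lambda p:score(jawmask(im,p,r),I),np.add(p0,[0,0,d]),(.006,.006,.1))
        if best is None or o[1]<best[1]:best=o
    return best
def rel(s,p):
    c,n=np.cos(s[2]),np.sin(s[2]);d=np.subtract(p[:2],s[:2])
    th=(p[2]-s[2]+np.pi/2)%np.pi-np.pi/2
    return np.array([c*d[0]+n*d[1],-n*d[0]+c*d[1],th])
def go(xyz,yaw_vec_y=None,cmd=None):
    """increments (mm,rad) from pose cmd=(pos,rotvec) to TCP xyz, pointing down, tool y along the horizontal dir (either sign)"""
    p,rv=cmd;Rm=R.from_rotvec(rv);t=Rm.inv().apply(np.subtract(xyz,p))*1000
    w=np.zeros(3)
    if yaw_vec_y is not None:
        best=9
        for s in(1,-1):
            y=s*np.array([*yaw_vec_y,0.]);y/=np.linalg.norm(y);z=np.array([0,0,-1.]);x=np.cross(y,z)
            v=(Rm.inv()*R.from_matrix(np.c_[x,y,z])).as_rotvec()
            if np.linalg.norm(v)<best:best=np.linalg.norm(v);w=v
    return np.round(t,1),np.round(w,3)
E
cat > m.py <<'E'
from bench import ctrl,vision
from h import *
import sys,json
def look(cams=("top","side"),guess=None,save=None):
    out={}
    for n in cams:
        im=vision.get_image(n)
        if save:cv2.imwrite(f"pics/{save}_{n}.png",im["color"])
        out[n]=im
    return out
E
python3 - <<'E'
from m import *
ims=look()
t=ims["top"];P=lambda u,v,z:back(t,np.array([150+u/4-.4,110+v/4-.4]),z)
b=[P(300,372,.01),P(407,353,.01),P(513,333,.01)]
d=b[0]-b[2];th=np.arctan2(-d[0],d[1]);print(np.round(b,3),th,np.linalg.norm(d))
s0=[*b[1],th]
for n in ims:
    s,f=fitstand(ims[n],s0);print(n,"stand",s.round(4),round(f,3))
    for u,v in((532,370),(425,394),(295,424)):
        p,f=fitjaw(ims[n],[*P(u,v,.03),th]);print("  jaw",p.round(4),round(f,3),"rel",rel(s,p).round(4))
E
```

```text
[[ 0.512  0.112]
 [ 0.525  0.031]
 [ 0.539 -0.049]] 0.16342344254983793 0.1634146370979508
top stand [0.5256 0.0316 0.1675] 0.265
  jaw [ 0.5114 -0.0624  0.3919] 0.12 rel [-0.0296 -0.0903  0.2243]
  jaw [0.4937 0.0192 0.2119] 0.129 rel [-0.0336 -0.0069  0.0443]
  jaw [0.4936 0.019  0.2367] 0.13 rel [-0.0336 -0.007   0.0692]
side stand [0.5273 0.031  0.1735] 0.44
  jaw [ 0.5141 -0.0614  0.4231] 0.289 rel [-0.029  -0.0887  0.2496]
  jaw [0.4972 0.0208 0.0783] 0.326 rel [-0.0314 -0.0049 -0.0952]
  jaw [0.5004 0.0186 0.2182] 0.348 rel [-0.0287 -0.0076  0.0447]
```

```bash
python3 - <<'E'
s=open('h.py').read()
s=s.replace('np.clip(c[...,0]-c[...,2]-25,0,None)','np.clip((c[...,0]-c[...,2]-12)/45,0,1)')
open('h.py','w').write(s)
E
python3 - <<'E'
from m import *
ims=look()
t=ims["top"];P=lambda u,v,z:back(t,np.array([150+u/4-.4,110+v/4-.4]),z)
g=[P(*q,.03) for q in((532,370),(425,394),(295,424))];print(np.round(g,3))
for n in ims:
    s,f=fitstand(ims[n],[.526,.031,.17])
    c=ims[n]["color"].astype(int);
    for q in g:
        u,v=np.round(proj(ims[n],[*q,.03])[0]).astype(int)
        p,f=fitjaw(ims[n],[*q,.17]);print(n,(u,v),c[v,u],"  jaw",p.round(4),round(f,3),"rel",rel(s,p).round(4))
n="side";u,v=proj(ims[n],[*g[1],.02])[0].astype(int);_,B=channels(ims[n])
print((B[v-12:v+13,u-14:u+15]*9).astype(int))
E
```

```text
[[ 0.51  -0.061]
 [ 0.494  0.019]
 [ 0.465  0.025]]
top (np.int64(283), np.int64(202)) [131  88  69]   jaw [ 0.5113 -0.0626  0.3738] 0.032 rel [-0.0297 -0.0906  0.2105]
top (np.int64(256), np.int64(208)) [132  88  70]   jaw [0.4935 0.0193 0.2291] 0.036 rel [-0.034  -0.0069  0.0657]
top (np.int64(254), np.int64(218)) [101 102 104]   jaw [0.4936 0.0191 0.2345] 0.037 rel [-0.0339 -0.0071  0.0712]
side (np.int64(290), np.int64(256)) [113  83  68]   jaw [ 0.5129 -0.062   0.4265] 0.083 rel [-0.0291 -0.0896  0.2607]
side (np.int64(261), np.int64(243)) [117  64  38]   jaw [0.4957 0.0202 0.149 ] 0.103 rel [-0.0325 -0.0057 -0.0168]
side (np.int64(250), np.int64(247)) [75 71 73]   jaw [0.497  0.0178 0.2387] 0.173 rel [-0.0316 -0.0083  0.0729]
[[0 0 0 0 0 0 0 0 0 0 0 0 0 0 0 0 0 0 0 0 0 0 0 0 0 0 0 0 0]
 [0 0 0 0 0 0 0 0 0 0 0 0 0 0 0 0 0 0 0 0 0 0 0 0 0 0 0 0 0]
 [0 0 0 0 0 0 0 0 0 0 0 0 0 0 0 0 0 0 0 0 0 0 0 0 0 0 0 0 0]
 [0 0 0 0 0 0 0 0 0 0 0 0 0 0 0 4 1 0 0 0 0 0 0 0 0 0 0 0 0]
 [0 0 0 0 0 0 0 0 0 0 0 0 0 0 9 9 9 5 0 0 0 0 0 0 0 0 0 0 0]
 [0 0 0 0 0 0 0 0 0 0 0 0 0 9 9 9 9 6 2 6 5 0 0 0 0 0
[... 467 characters left out ...]
6 6 6 6 9 9 5 9 9 9 5 0 0 0]
 [0 0 0 0 0 2 5 5 6 6 6 7 8 8 6 4 6 7 9 9 8 3 6 9 7 0 0 0 0]
 [0 0 0 0 0 1 4 5 5 5 4 6 6 5 6 7 8 9 9 9 9 9 9 7 4 0 0 0 0]
 [0 0 0 0 0 0 0 2 4 4 5 5 6 6 5 6 9 9 9 9 9 9 8 4 3 0 0 0 0]
 [0 0 0 0 0 0 0 0 0 0 3 4 5 5 5 4 6 9 9 9 9 8 4 3 1 0 0 0 0]
 [0 0 0 0 0 0 0 0 0 0 0 0 3 4 5 5 5 6 7 8 7 5 3 1 0 0 0 0 0]
 [0 0 0 0 0 0 0 0 0 0 0 0 0 0 2 4 5 5 4 5 4 3 1 0 0 0 0 0 0]
 [0 0 0 0 0 0 0 0 0 0 0 0 0 0 0 0 3 4 5 5 3 1 0 0 0 0 0 0 0]
 [0 0 0 0 0 0 0 0 0 0 0 0 0 0 0 0 0 0 1 3 1 0 0 0 0 0 0 0 0]
 [0 0 0 0 0 0 0 0 0 0 0 0 0 0 0 0 0 0 0 0 0 0 0 0 0 0 0 0 0]
 [0 0 0 0 0 0 0 0 0 0 0 0 0 0 0 0 0 0 0 0 0 0 0 0 0 0 0 0 0]
 [0 0 0 0 0 0 0 0 0 0 0 0 0 0 0 0 0 0 0 0 0 0 0 0 0 0 0 0 0]]
```

```bash
python3 - <<'E'
s=open('h.py').read()
s=s.replace('-12)/45','-10)/20')
i=s.index('def back');j=s.index('def fitstand')
s=s[:i]+'''def back(im,px,z):
    from scipy.optimize import fsolve
    return fsolve(lambda q:proj(im,[q[0],q[1],z])[0]-px,[.55,0])
'''+s[j:]
open('h.py','w').write(s)
open('m.py','a').write('''
def measure(g,ims,s0=(.526,.031,.17)):
    o=[]
    for n in ims:
        s,f=fitstand(ims[n],s0);print(n,"stand",s.round(4),round(f,3))
        for q in g:
            p,f=fitjaw(ims[n],[*q,s0[2]]);print("  jaw",p.round(4),round(f,3),"rel",rel(s,p).round(4))
''')
E
python3 - <<'E'
from m import *
ims=look();t=ims["top"]
P=lambda u,v,z:back(t,np.array([150+u/4-.4,110+v/4-.4]),z)
measure([P(*q,.03) for q in((532,370),(425,394),(295,424))],ims)
ss=ctrl.get_state();print(ss["position"],R.from_rotvec(ss["tool_rot"]).as_matrix().round(3))
E
```

```text
top stand [0.5259 0.0321 0.1669] 0.271
  jaw [ 0.511  -0.0628  0.363 ] 0.047 rel [-0.0304 -0.0911  0.1961]
  jaw [0.4935 0.0194 0.2163] 0.042 rel [-0.0341 -0.0072  0.0494]
  jaw [ 0.4736  0.1165 -0.1357] 0.042 rel [-0.0375  0.0919 -0.3026]
side stand [0.5267 0.0312 0.1658] 0.435
  jaw [ 0.5123 -0.0625  0.3837] 0.046 rel [-0.0297 -0.09    0.2179]
  jaw [0.4948 0.019  0.2038] 0.052 rel [-0.0335 -0.0067  0.0379]
  jaw [ 0.4754  0.1165 -0.2212] 0.189 rel [-0.0366  0.0926 -0.387 ]
[0.24344478 0.60267468 0.22259165] [[-0.927  0.374  0.   ]
 [ 0.374  0.927 -0.   ]
 [-0.     0.    -1.   ]]
```

```bash
cat >> m.py <<'E'
ST=np.array([.5263,.0316,.1665])
def plan(wps,cmd=None):
    """wps: list of (xyz, angle of tool y); prints the per-call increments, chained"""
    if cmd is None:
        s=ctrl.get_state();cmd=(s["position"],s["tool_rot"])
        y=R.from_rotvec(cmd[1]).as_matrix();print("t",round(s["time"],2),"pos",np.round(s["position"],4),"tool y ang",round(np.arctan2(y[1,1],y[0,1]),3),"z",y[:,2].round(3),"w",round(s["grip_width"],3),"F",np.round(s["ft_force"],1))
    for xyz,a in wps:
        t,w=go(xyz,(np.cos(a),np.sin(a)),cmd);print("t",t,"w",w)
        Rm=R.from_rotvec(cmd[1]);cmd=(cmd[0]+Rm.apply(t/1000),(Rm*R.from_rotvec(w)).as_rotvec())
def S2W(x,y,z=0): return T(ST,[[x,y,z]])[0]
E
python3 - <<'E'
from m import *
C=(.4745,.1165)
plan([((.32,.44,.15),.75),((.4,.28,.13),.3),((*C,.10),-.17),((*C,.014),-.17)])
E
```

```text
t 1.0 pos [0.2434 0.6027 0.2226] tool y ang 1.187 z [ 0. -0. -1.] w 0.999 F [-1.1 -0.6 -0.1]
t [-131.9 -122.2   72.6] w [0.    0.    0.437]
t [-171.6  -50.5   20. ] w [0.   0.   0.45]
t [-178.2   22.9   30. ] w [0.   0.   0.47]
t [-0. -0. 86.] w [ 0. -0. -0.]
```

>>> jog_arm(increments=[{"tx": -26, "ty": -24, "tz": 15, "wz": 0.09, "gripper": 0.55}, {"tx": -53, "ty": -49, "tz": 29, "wz": 0.175, "gripper": 0.55}, {"tx": -79, "ty": -73, "tz": 44, "wz": 0.26, "gripper": 0.55}, {"tx": -106, "ty": -98, "tz": 58, "wz": 0.35, "gripper": 0.55}, {"tx": -132, "ty": -122, "tz": 73, "wz": 0.437, "gripper": 0.55}], grip_force=15)

```text
validation failed for argument at $.in...
```

>>> jog_arm(increments=[{"tx": -34, "ty": -10, "tz": 4, "wz": 0.09, "gripper": 0.55}, {"tx": -69, "ty": -20, "tz": 8, "wz": 0.18, "gripper": 0.55}, {"tx": -103, "ty": -30, "tz": 12, "wz": 0.27, "gripper": 0.55}, {"tx": -137, "ty": -40, "tz": 16, "wz": 0.36, "gripper": 0.55}, {"tx": -172, "ty": -50, "tz": 20, "wz": 0.45, "gripper": 0.55}])

```text
validation failed for argument at $.in...
```

>>> jog_arm(increments=[{"tx": -36, "ty": 5, "tz": 6, "wz": 0.09, "gripper": 0.55}, {"tx": -72, "ty": 9, "tz": 12, "wz": 0.18, "gripper": 0.55}, {"tx": -107, "ty": 14, "tz": 18, "wz": 0.28, "gripper": 0.55}, {"tx": -143, "ty": 18, "tz": 24, "wz": 0.38, "gripper": 0.55}, {"tx": -178, "ty": 23, "tz": 30, "wz": 0.47, "gripper": 0.55}])

```text
validation failed for argument at $.in...
```

```bash
python3 - <<'E'
from m import *
C=(.4745,.1165)
plan([((*C,.06),-.17),((*C,.014),-.17),((*S2W(0,.082),.014),ST[2])])
E
```

```text
t 1.0 pos [0.2434 0.6027 0.2226] tool y ang 1.187 z [ 0. -0. -1.] w 0.999 F [-1.1 -0.6 -0.1]
t [-396.3 -364.3  162.6] w [0.    0.    1.357]
t [ 0. -0. 46.] w [ 0. -0. -0.]Traceback (most recent call last):
  File "<stdin>", line 3, in <module>
  File "m.py", line 25, in plan
    t,w=go(xyz,(np.cos(a),np.sin(a)),cmd);print("t",t,"w",w)
        ~~^^^^^^^^^^^^^^^^^^^^^^^^^^^^^^^
  File "h.py", line 66, in go
    p,rv=cmd;Rm=R.from_rotvec(rv);t=Rm.inv().apply(np.subtract(xyz,p))*1000
                                                   ~~~~~~~~~~~^^^^^^^
ValueError: operands could not be broadcast together with shapes (4,) (3,)
```

>>> jog_arm(increments=[{"tx": -26, "ty": -24, "tz": 15, "wx": 0, "wy": 0, "wz": 0.09, "gripper": 0.55}, {"tx": -53, "ty": -49, "tz": 29, "wx": 0, "wy": 0, "wz": 0.175, "gripper": 0.55}, {"tx": -79, "ty": -73, "tz": 44, "wx": 0, "wy": 0, "wz": 0.26, "gripper": 0.55}, {"tx": -106, "ty": -98, "tz": 58, "wx": 0, "wy": 0, "wz": 0.35, "gripper": 0.55}, {"tx": -132, "ty": -122, "tz": 73, "wx": 0, "wy": 0, "wz": 0.437, "gripper": 0.55}], grip_force=15)

```text
time: 1.42
position: [0.3208, 0.4385, 0.1492]
tool_rot: [1.26, 2.878, 0.001]
ft_force: [1.0, 0.1, 0.4]
grip_width: 0.703
grip_force: 0.0
```

>>> jog_arm(increments=[{"tx": -34, "ty": -10, "tz": 4, "wx": 0, "wy": 0, "wz": 0.09, "gripper": 0.55}, {"tx": -69, "ty": -20, "tz": 8, "wx": 0, "wy": 0, "wz": 0.18, "gripper": 0.55}, {"tx": -103, "ty": -30, "tz": 12, "wx": 0, "wy": 0, "wz": 0.27, "gripper": 0.55}, {"tx": -137, "ty": -40, "tz": 16, "wx": 0, "wy": 0, "wz": 0.36, "gripper": 0.55}, {"tx": -172, "ty": -50, "tz": 20, "wx": 0, "wy": 0, "wz": 0.45, "gripper": 0.55}])

```text
time: 1.83
position: [0.4013, 0.2789, 0.1297]
tool_rot: [-1.87, -2.525, -0.002]
ft_force: [0.8, 0.8, -0.0]
grip_width: 0.556
grip_force: 0.0
```

>>> jog_arm(increments=[{"tx": -36, "ty": 5, "tz": 6, "wx": 0, "wy": 0, "wz": 0.09, "gripper": 0.55}, {"tx": -72, "ty": 9, "tz": 12, "wx": 0, "wy": 0, "wz": 0.18, "gripper": 0.55}, {"tx": -107, "ty": 14, "tz": 18, "wx": 0, "wy": 0, "wz": 0.28, "gripper": 0.55}, {"tx": -143, "ty": 18, "tz": 24, "wx": 0, "wy": 0, "wz": 0.38, "gripper": 0.55}, {"tx": -178, "ty": 23, "tz": 30, "wx": 0, "wy": 0, "wz": 0.47, "gripper": 0.55}])

```text
time: 2.25
position: [0.4759, 0.1153, 0.0997]
tool_rot: [2.407, 2.019, 0.002]
ft_force: [0.0, -0.2, 0.3]
grip_width: 0.549
grip_force: 0.0
```

```bash
sed -i 's/def S2W.*/def S2W(x,y,z=0): return T(ST,[[x,y,z]])[0][:2]/' m.py; python3 - <<'E'
from m import *
C=(.4745,.1165)
plan([((*C,.014),-.18),((*S2W(0,.082),.014),ST[2]),((*S2W(0,.082),.08),ST[2])])
E
```

```text
t 2.25 pos [0.4759 0.1153 0.0997] tool y ang -0.175 z [ 0.001  0.001 -1.   ] w 0.549 F [ 0.  -0.2  0.3]
t [ 0.9 -1.7 85.7] w [ 0.001 -0.001  0.005]
t [ 2.8 38.4  0. ] w [-0.     0.    -0.346]
t [  0.  -0. -66.] w [-0.  0. -0.]
```

>>> jog_arm(increments=[{"tx": 0, "ty": -1, "tz": 20, "wx": 0, "wy": 0, "wz": 0, "gripper": 0.55}, {"tx": 1, "ty": -1, "tz": 42, "wx": 0, "wy": 0, "wz": 0, "gripper": 0.55}, {"tx": 1, "ty": -1.5, "tz": 64, "wx": 0, "wy": 0, "wz": 0, "gripper": 0.55}, {"tx": 1, "ty": -1.5, "tz": 79, "wx": 0, "wy": 0, "wz": 0, "gripper": 0.55}, {"tx": 1, "ty": -1.5, "tz": 85.5, "wx": 0, "wy": 0, "wz": 0, "gripper": 0.55}])

```text
time: 2.67
position: [0.4726, 0.1176, 0.0121]
tool_rot: [-2.401, -2.024, 0.005]
ft_force: [-1.1, 0.6, -0.1]
grip_width: 0.553
grip_force: 0.0
```

>>> jog_arm(increments=[{"tx": 0, "ty": 0, "tz": 0, "wx": 0, "wy": 0, "wz": 0, "gripper": 0.1}, {"tx": 0, "ty": 0, "tz": 0, "wx": 0, "wy": 0, "wz": 0, "gripper": 0.1}, {"tx": 0, "ty": 0, "tz": 0, "wx": 0, "wy": 0, "wz": 0, "gripper": 0.1}, {"tx": 0, "ty": 0, "tz": 0, "wx": 0, "wy": 0, "wz": 0, "gripper": 0.1}, {"tx": 0, "ty": 0, "tz": 0, "wx": 0, "wy": 0, "wz": 0, "gripper": 0.1}])

```text
time: 3.08
position: [0.4751, 0.1187, 0.0153]
tool_rot: [2.401, 2.025, 0.004]
ft_force: [0.7, 0.1, 3.1]
grip_width: 0.317
grip_force: 15.0
```

```bash
python3 - <<'E'
from m import *
plan([((*S2W(0,.082),.014),ST[2]),((*S2W(0,.082),.08),ST[2]),((.494,.0192,.08),.21),((.494,.0192,.014),.21),((*S2W(0,0),.014),ST[2])])
E
```

```text
t 3.08 pos [0.4751 0.1187 0.0153] tool y ang -0.17 z [ 0.002  0.001 -1.   ] w 0.317 F [0.7 0.1 3.1]
t [ 0.2 38.1  1.4] w [ 0.002 -0.001 -0.336]
t [  0.   0. -66.] w [ 0. -0. -0.]
t [-88.9 -33.8  -0.1] w [ 0.    -0.    -0.044]
t [ 0.  -0.1 66. ] w [ 0. -0.  0.]
t [ 5.4 34.2  0. ] w [ 0.    -0.     0.044]
```

>>> jog_arm(increments=[{"tx": 0, "ty": 7, "tz": 0, "wx": 0, "wy": 0, "wz": -0.07, "gripper": 0.1}, {"tx": 0.5, "ty": 15, "tz": 0, "wx": 0, "wy": 0, "wz": -0.14, "gripper": 0.1}, {"tx": 1, "ty": 23, "tz": 0, "wx": 0, "wy": 0, "wz": -0.21, "gripper": 0.1}, {"tx": 1, "ty": 31, "tz": 0, "wx": 0, "wy": 0, "wz": -0.28, "gripper": 0.1}, {"tx": 1.5, "ty": 38, "tz": 0, "wx": 0, "wy": 0, "wz": -0.338, "gripper": 0.1}])

```text
time: 3.5
position: [0.5119, 0.1139, 0.0153]
tool_rot: [-2.022, -2.403, -0.001]
ft_force: [-5.2, 1.2, 7.1]
grip_width: 0.322
grip_force: 15.0
```

>>> jog_arm(increments=[{"tx": 0, "ty": 0, "tz": 0, "wx": 0, "wy": 0, "wz": 0, "gripper": 0.1}, {"tx": 0, "ty": 0, "tz": 0, "wx": 0, "wy": 0, "wz": 0, "gripper": 0.55}, {"tx": 0, "ty": 0, "tz": 0, "wx": 0, "wy": 0, "wz": 0, "gripper": 0.55}, {"tx": 0, "ty": 0, "tz": 0, "wx": 0, "wy": 0, "wz": 0, "gripper": 0.55}, {"tx": 0, "ty": 0, "tz": 0, "wx": 0, "wy": 0, "wz": 0, "gripper": 0.55}])

```text
time: 3.92
position: [0.5112, 0.1133, 0.0139]
tool_rot: [-2.027, -2.399, 0.0]
ft_force: [-0.3, -0.1, 0.8]
grip_width: 0.513
grip_force: 0.0
```

>>> jog_arm(increments=[{"tx": 0, "ty": 0, "tz": -20, "wx": 0, "wy": 0, "wz": 0, "gripper": 0.55}, {"tx": 0, "ty": 0, "tz": -40, "wx": 0, "wy": 0, "wz": 0, "gripper": 0.55}, {"tx": -30, "ty": -10, "tz": -66, "wx": 0, "wy": 0, "wz": -0.02, "gripper": 0.55}, {"tx": -60, "ty": -22, "tz": -66, "wx": 0, "wy": 0, "wz": -0.03, "gripper": 0.55}, {"tx": -89, "ty": -34, "tz": -66, "wx": 0, "wy": 0, "wz": 0.044, "gripper": 0.55}])

```text
time: 4.33
position: [0.4941, 0.0193, 0.0817]
tool_rot: [2.077, 2.355, 0.005]
ft_force: [0.6, -0.7, -0.5]
grip_width: 0.546
grip_force: 0.0
```

```bash
python3 - <<'E'
from m import *
ps=[]
plan([((.494,.0192,.014),.21),((*S2W(0,0),.014),ST[2]),((*S2W(0,0),.08),ST[2])])
ims=look(("side",),save="a");measure([S2W(0,.082)],ims)
E
```

```text
t 4.33 pos [0.4941 0.0193 0.0817] tool y ang 0.125 z [ 0.004  0.001 -1.   ] w 0.546 F [ 0.6 -0.7 -0.5]
t [-0.1 -0.3 67.7] w [ 0.004 -0.    -0.085]
t [ 5.4 34.2  0. ] w [-0.    -0.     0.044]
t [  0.   -0.1 -66. ] w [-0. -0. -0.]
side stand [0.5266 0.031  0.1732] 0.444
  jaw [0.5123 0.1121 0.0913] 0.138 rel [-0.0001  0.0823 -0.0819]
```

>>> jog_arm(increments=[{"tx": 0, "ty": 0, "tz": 10, "wx": 0.002, "wy": 0, "wz": -0.05, "gripper": 0.55}, {"tx": 0, "ty": 0, "tz": 25, "wx": 0.004, "wy": 0, "wz": -0.085, "gripper": 0.55}, {"tx": 0, "ty": 0, "tz": 45, "wx": 0.004, "wy": 0, "wz": -0.085, "gripper": 0.55}, {"tx": 0, "ty": 0, "tz": 60, "wx": 0.004, "wy": 0, "wz": -0.085, "gripper": 0.55}, {"tx": 0, "ty": 0, "tz": 67, "wx": 0.004, "wy": 0, "wz": -0.085, "gripper": 0.55}])

```text
time: 4.8
position: [0.4913, 0.0199, 0.011]
tool_rot: [-1.975, -2.437, 0.009]
ft_force: [-0.5, 0.1, -0.1]
grip_width: 0.55
grip_force: 0.0
```

>>> jog_arm(increments=[{"tx": 0, "ty": 0, "tz": 0, "wx": 0, "wy": 0, "wz": 0, "gripper": 0.1}, {"tx": 0, "ty": 0, "tz": 0, "wx": 0, "wy": 0, "wz": 0, "gripper": 0.1}, {"tx": 0, "ty": 0, "tz": 0, "wx": 0, "wy": 0, "wz": 0, "gripper": 0.1}, {"tx": 0, "ty": 0, "tz": 0, "wx": 0, "wy": 0, "wz": 0, "gripper": 0.1}, {"tx": 0, "ty": 0, "tz": 0, "wx": 0, "wy": 0, "wz": 0, "gripper": 0.1}])

```text
time: 5.22
position: [0.4938, 0.02, 0.0139]
tool_rot: [-1.976, -2.44, 0.003]
ft_force: [-0.7, -0.5, 2.0]
grip_width: 0.321
grip_force: 15.0
```

```bash
python3 - <<'E'
from m import *
plan([((*S2W(0,0),.014),ST[2]),((*S2W(0,0),.08),ST[2]),((.5116,-.0627,.08),.37),((.5116,-.0627,.014),.37),((*S2W(0,-.082),.014),ST[2])])
E
```

```text
t 5.22 pos [0.4938 0.02   0.0139] tool y ang 0.209 z [-0.002 -0.    -1.   ] w 0.321 F [-0.7 -0.5  2. ]
t [ 4.6 34.2 -0.2] w [-0.002 -0.     0.043]
t [  0.   -0.1 -66. ] w [-0. -0. -0.]
t [-90.6 -30.   -0. ] w [-0.    -0.    -0.204]
t [ 0. -0. 66.] w [-0. -0.  0.]
t [ 2.3 31.2 -0. ] w [-0.    -0.     0.204]
```

>>> jog_arm(increments=[{"tx": 1, "ty": 6, "tz": 0, "wx": 0, "wy": 0, "wz": 0.01, "gripper": 0.1}, {"tx": 2, "ty": 13, "tz": 0, "wx": 0, "wy": 0, "wz": 0.02, "gripper": 0.1}, {"tx": 3, "ty": 20, "tz": 0, "wx": 0, "wy": 0, "wz": 0.03, "gripper": 0.1}, {"tx": 4, "ty": 28, "tz": 0, "wx": 0, "wy": 0, "wz": 0.043, "gripper": 0.1}, {"tx": 5, "ty": 34.2, "tz": 0, "wx": 0, "wy": 0, "wz": 0.043, "gripper": 0.1}])

```text
time: 5.63
position: [0.5258, 0.0316, 0.0139]
tool_rot: [-2.029, -2.395, 0.005]
ft_force: [-3.6, -2.3, 8.2]
grip_width: 0.318
grip_force: 15.0
```

>>> jog_arm(increments=[{"tx": 0, "ty": 0, "tz": 0, "wx": 0, "wy": 0, "wz": 0, "gripper": 0.1}, {"tx": 0, "ty": 0, "tz": 0, "wx": 0, "wy": 0, "wz": 0, "gripper": 0.55}, {"tx": 0, "ty": 0, "tz": 0, "wx": 0, "wy": 0, "wz": 0, "gripper": 0.55}, {"tx": 0, "ty": 0, "tz": 0, "wx": 0, "wy": 0, "wz": 0, "gripper": 0.55}, {"tx": 0, "ty": 0, "tz": 0, "wx": 0, "wy": 0, "wz": 0, "gripper": 0.55}])

```text
time: 6.05
position: [0.525, 0.0318, 0.0127]
tool_rot: [-2.028, -2.395, 0.005]
ft_force: [0.0, 0.8, 0.0]
grip_width: 0.512
grip_force: 0.0
```

>>> jog_arm(increments=[{"tx": 0, "ty": 0, "tz": -20, "wx": 0, "wy": 0, "wz": 0, "gripper": 0.55}, {"tx": 0, "ty": 0, "tz": -40, "wx": 0, "wy": 0, "wz": 0, "gripper": 0.55}, {"tx": -30, "ty": -10, "tz": -66, "wx": 0, "wy": 0, "wz": -0.07, "gripper": 0.55}, {"tx": -60, "ty": -20, "tz": -66, "wx": 0, "wy": 0, "wz": -0.14, "gripper": 0.55}, {"tx": -90, "ty": -30, "tz": -66, "wx": 0, "wy": 0, "wz": -0.204, "gripper": 0.55}])

```text
time: 6.47
position: [0.5122, -0.0625, 0.0808]
tool_rot: [-1.768, -2.597, 0.0]
ft_force: [-0.3, -0.4, 0.2]
grip_width: 0.548
grip_force: 0.0
```

```bash
python3 - <<'E'
from m import *
plan([((.5116,-.0627,.014),.37),((*S2W(0,-.082),.014),ST[2]),((*S2W(0,-.082),.08),ST[2])])
E
```

```text
t 6.47 pos [ 0.5122 -0.0625  0.0808] tool y ang 0.375 z [-0. -0. -1.] w 0.548 F [-0.3 -0.4  0.2]
t [-0.  -0.6 66.8] w [-0.     0.     0.005]
t [ 2.3 31.2  0. ] w [-0.     0.     0.204]
t [ -0.   0. -66.] w [-0.  0. -0.]
```

>>> jog_arm(increments=[{"tx": 0, "ty": 0, "tz": 14, "wx": 0, "wy": 0, "wz": 0, "gripper": 0.55}, {"tx": 0, "ty": 0, "tz": 30, "wx": 0, "wy": 0, "wz": 0, "gripper": 0.55}, {"tx": 0, "ty": 0, "tz": 46, "wx": 0, "wy": 0, "wz": 0, "gripper": 0.55}, {"tx": 0, "ty": 0, "tz": 60, "wx": 0, "wy": 0, "wz": 0, "gripper": 0.55}, {"tx": 0, "ty": -0.5, "tz": 66.5, "wx": 0, "wy": 0, "wz": 0, "gripper": 0.55}])

```text
time: 6.88
position: [0.5088, -0.062, 0.0108]
tool_rot: [-1.772, -2.588, 0.007]
ft_force: [-0.6, -0.0, 1.1]
grip_width: 0.553
grip_force: 0.0
```

>>> jog_arm(increments=[{"tx": 0, "ty": 0, "tz": 0, "wx": 0, "wy": 0, "wz": 0, "gripper": 0.1}, {"tx": 0, "ty": 0, "tz": 0, "wx": 0, "wy": 0, "wz": 0, "gripper": 0.1}, {"tx": 0, "ty": 0, "tz": 0, "wx": 0, "wy": 0, "wz": 0, "gripper": 0.1}, {"tx": 0, "ty": 0, "tz": 0, "wx": 0, "wy": 0, "wz": 0, "gripper": 0.1}, {"tx": 0, "ty": 0, "tz": 0, "wx": 0, "wy": 0, "wz": 0, "gripper": 0.1}])

```text
time: 7.3
position: [0.5108, -0.062, 0.0131]
tool_rot: [-1.774, -2.591, 0.003]
ft_force: [1.5, 0.1, -0.1]
grip_width: 0.321
grip_force: 15.0
```

```bash
python3 - <<'E'
from m import *
plan([((*S2W(0,-.082),.014),ST[2])])
E
```

```text
t 7.3 pos [ 0.5108 -0.062   0.0131] tool y ang 0.37 z [-0.003 -0.    -1.   ] w 0.321 F [ 1.5  0.1 -0.1]
t [ 1.3 31.7 -1. ] w [-0.003 -0.     0.204]
```

>>> jog_arm(increments=[{"tx": 0, "ty": 6, "tz": 0, "wx": 0, "wy": 0, "wz": 0.04, "gripper": 0.1}, {"tx": 0.5, "ty": 12, "tz": 0, "wx": 0, "wy": 0, "wz": 0.08, "gripper": 0.1}, {"tx": 1, "ty": 19, "tz": 0, "wx": 0, "wy": 0, "wz": 0.12, "gripper": 0.1}, {"tx": 1.5, "ty": 26, "tz": 0, "wx": 0, "wy": 0, "wz": 0.17, "gripper": 0.1}, {"tx": 2, "ty": 31.5, "tz": 0, "wx": 0, "wy": 0, "wz": 0.204, "gripper": 0.1}])

```text
time: 7.72
position: [0.5393, -0.049, 0.0131]
tool_rot: [-2.031, -2.394, 0.005]
ft_force: [-2.8, -1.0, 4.5]
grip_width: 0.32
grip_force: 15.0
```

>>> jog_arm(increments=[{"tx": 0, "ty": 0, "tz": 0, "wx": 0, "wy": 0, "wz": 0, "gripper": 0.1}, {"tx": 0, "ty": 0, "tz": 0, "wx": 0, "wy": 0, "wz": 0, "gripper": 0.55}, {"tx": 0, "ty": 0, "tz": 0, "wx": 0, "wy": 0, "wz": 0, "gripper": 0.55}, {"tx": 0, "ty": 0, "tz": 0, "wx": 0, "wy": 0, "wz": 0, "gripper": 0.55}, {"tx": 0, "ty": 0, "tz": 0, "wx": 0, "wy": 0, "wz": 0, "gripper": 0.55}])

```text
time: 8.13
position: [0.5385, -0.049, 0.0123]
tool_rot: [-2.028, -2.396, 0.005]
ft_force: [0.3, 0.3, -0.3]
grip_width: 0.512
grip_force: 0.0
```

>>> jog_arm(increments=[{"tx": 0, "ty": 0, "tz": -35, "wx": 0, "wy": 0, "wz": 0, "gripper": 0.55}, {"tx": 0, "ty": 0, "tz": -75, "wx": 0, "wy": 0, "wz": 0, "gripper": 0.55}, {"tx": 0, "ty": 0, "tz": -115, "wx": 0, "wy": 0, "wz": 0, "gripper": 0.55}, {"tx": 0, "ty": 0, "tz": -155, "wx": 0, "wy": 0, "wz": 0, "gripper": 0.55}, {"tx": 0, "ty": 10, "tz": -176, "wx": 0, "wy": 0, "wz": 0, "gripper": 0.55}])

```text
time: 8.55
position: [0.5502, -0.0481, 0.1935]
tool_rot: [2.031, 2.396, 0.002]
ft_force: [0.9, -0.5, 0.8]
grip_width: 0.546
grip_force: 0.0
```

>>> jog_arm(increments=[{"tx": 15, "ty": 30, "tz": 0, "wx": 0, "wy": 0, "wz": 0, "gripper": 0.55}, {"tx": 30, "ty": 60, "tz": 0, "wx": 0, "wy": 0, "wz": 0, "gripper": 0.55}, {"tx": 45, "ty": 90, "tz": 0, "wx": 0, "wy": 0, "wz": 0, "gripper": 0.55}, {"tx": 60, "ty": 125, "tz": 0, "wx": 0, "wy": 0, "wz": 0, "gripper": 0.55}, {"tx": 82, "ty": 158, "tz": 0, "wx": 0, "wy": 0, "wz": 0, "gripper": 0.55}])

```text
time: 8.97
position: [0.6931, 0.059, 0.1876]
tool_rot: [-2.031, -2.394, 0.006]
ft_force: [0.9, -0.9, 1.4]
grip_width: 0.552
grip_force: 0.0
```

```bash
python3 - <<'E'
from m import *
plan([((*S2W(.168,0),.112),ST[2])])
ims=look(save="b");measure([S2W(0,y) for y in(-.082,0,.082)],ims)
for n,r in(("top",(110,260,150,350)),("side",(150,340,180,400))):
    cv2.imwrite(f"pics/b_{n}c.png",cv2.resize(ims[n]["color"][r[0]:r[1],r[2]:r[3]],None,fx=3,fy=3,interpolation=cv2.INTER_CUBIC))
E
```

```text
t 8.97 pos [0.6931 0.059  0.1876] tool y ang 0.164 z [-0.004 -0.002 -1.   ] w 0.552 F [ 0.9 -0.9  1.4]
t [ 0.7 -0.7 75.6] w [-0.004  0.001 -0.003]
top stand [0.525  0.0321 0.1736] 0.79
  jaw [ 0.5395 -0.0497  0.1718] 0.05 rel [ 0.0001 -0.0831 -0.0018]
  jaw [ 0.5263  0.0316 -0.13  ] nan rel [ 0.0012 -0.0007 -0.3036]
  jaw [ 0.5127  0.1125 -0.13  ] nan rel [ 0.0017  0.0813 -0.3036]
side stand [0.5261 0.0306 0.1693] 0.435
  jaw [ 0.5411 -0.0488  0.1559] 0.048 rel [ 0.0014 -0.0808 -0.0134]
  jaw [0.5278 0.0319 0.1311] 0.103 rel [ 0.0019  0.001  -0.0382]
  jaw [0.5145 0.1123 0.1533] 0.052 rel [ 0.0023  0.0825 -0.016 ]h.py:33: RuntimeWarning: invalid value encountered in scalar divide
  f=f.ravel();g=img.ravel();a=(f@g)/max(f@f,1e-6);return ((g-a*f)**2).sum()/(g@g)
```

View pics/b_topc.png

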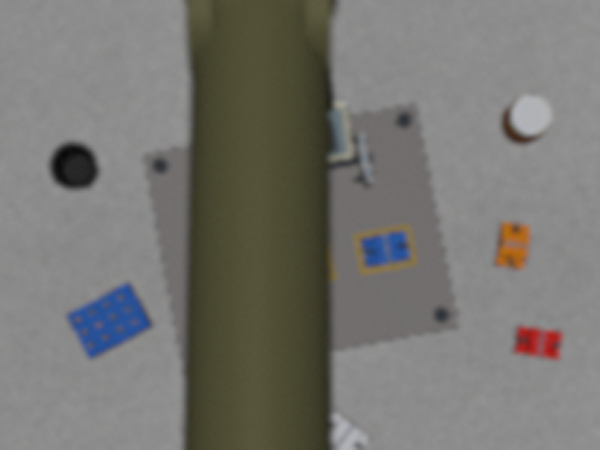

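View pics/b_sidec.png

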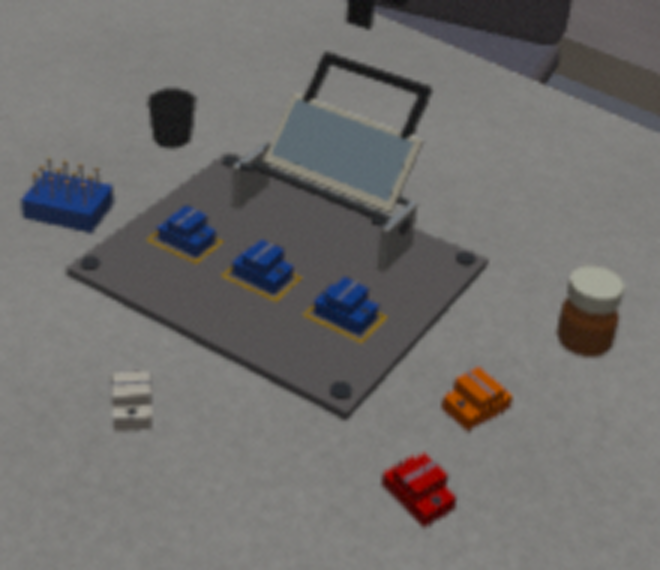

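Side crop: the jaws at (187,231), (263,267) and (346,306) each sit inside their outline. In the top crop the arm hides two of them, and the visible one at (386,249) is centred. The fits agree to about 2.5 mm. Next I check the bar position before gripping it.

```bash
python3 - <<'E'
from m import *
im=look(("side",))["side"]
for y in(-.045,0,.045):
    u=proj(im,[*S2W(.168,y),.130])[0];c=im["color"][:, :].mean(2)
    col=int(round(u[0]));rows=np.arange(int(u[1])-7,int(u[1])+8);print(u.round(1),dict(zip(rows.tolist(),c[rows,col].round().astype(int).tolist())))
q=np.linspace(.75,0,16)[1:]
print(np.c_[q,115*(np.sin(q)-np.sin(.75)),115*(np.cos(q)-np.cos(.75))].round(1).tolist())
E
```

```text
[319.7 179.3] {172: 123, 173: 122, 174: 123, 175: 123, 176: 123, 177: 102, 178: 53, 179: 29, 180: 25, 181: 29, 182: 29, 183: 25, 184: 26, 185: 31, 186: 36}
[304.7 174.1] {167: 123, 168: 124, 169: 124, 170: 123, 171: 120, 172: 103, 173: 53, 174: 29, 175: 27, 176: 55, 177: 115, 178: 124, 179: 126, 180: 125, 181: 125}
[290.2 169.2] {162: 121, 163: 122, 164: 124, 165: 124, 166: 122, 167: 96, 168: 48, 169: 27, 170: 25, 171: 52, 172: 109, 173: 120, 174: 119, 175: 124, 176: 125}
[[0.7, -4.3, 3.8], [0.6, -8.8, 7.4], [0.6, -13.5, 10.8], [0.6, -18.3, 13.9], [0.5, -23.3, 16.8], [0.4, -28.4, 19.4], [0.4, -33.6, 21.8], [0.4, -39.0, 23.9], [0.3, -44.4, 25.7], [0.2, -49.9, 27.3], [0.2, -55.5, 28.6], [0.1, -61.2, 29.6], [0.1, -66.9, 30.3], [0.0, -72.6, 30.7], [0.0, -78.4, 30.9]]
```

>>> jog_arm(increments=[{"tx": 0.5, "ty": -1, "tz": 5, "wx": 0, "wy": 0, "wz": 0, "gripper": 0.5}, {"tx": 0.5, "ty": -1, "tz": 10, "wx": 0, "wy": 0, "wz": 0, "gripper": 0.5}, {"tx": 0.5, "ty": -1, "tz": 14, "wx": 0, "wy": 0, "wz": 0, "gripper": 0.5}, {"tx": 0.5, "ty": -1, "tz": 18, "wx": 0, "wy": 0, "wz": 0, "gripper": 0.5}, {"tx": 0.5, "ty": -1, "tz": 20, "wx": 0, "wy": 0, "wz": 0, "gripper": 0.5}])

```text
time: 9.53
position: [0.6899, 0.0594, 0.1674]
tool_rot: [-2.029, -2.394, 0.005]
ft_force: [-0.6, -0.4, -0.0]
grip_width: 0.501
grip_force: 0.0
```

>>> jog_arm(increments=[{"tx": 0.5, "ty": 0.5, "tz": 14, "wx": 0, "wy": 0, "wz": 0, "gripper": 0.5}, {"tx": 0.5, "ty": 1, "tz": 28, "wx": 0, "wy": 0, "wz": 0, "gripper": 0.5}, {"tx": 0.5, "ty": 1, "tz": 42, "wx": 0, "wy": 0, "wz": 0, "gripper": 0.5}, {"tx": 0.5, "ty": 1, "tz": 52, "wx": 0, "wy": 0, "wz": 0, "gripper": 0.5}, {"tx": 0.5, "ty": 1, "tz": 56, "wx": 0, "wy": 0, "wz": 0, "gripper": 0.5}])

```text
time: 9.95
position: [0.6897, 0.0609, 0.1084]
tool_rot: [-2.026, -2.394, 0.01]
ft_force: [-0.7, -0.4, 0.9]
grip_width: 0.504
grip_force: 0.0
```

>>> jog_arm(increments=[{"tx": 0, "ty": 0, "tz": 0, "wx": 0, "wy": 0, "wz": 0, "gripper": 0.0}, {"tx": 0, "ty": 0, "tz": 0, "wx": 0, "wy": 0, "wz": 0, "gripper": 0.0}, {"tx": 0, "ty": 0, "tz": 0, "wx": 0, "wy": 0, "wz": 0, "gripper": 0.0}, {"tx": 0, "ty": 0, "tz": 0, "wx": 0, "wy": 0, "wz": 0, "gripper": 0.0}, {"tx": 0, "ty": 0, "tz": 0, "wx": 0, "wy": 0, "wz": 0, "gripper": 0.0}], grip_force=20)

```text
time: 10.37
position: [0.6919, 0.0609, 0.1127]
tool_rot: [-2.029, -2.397, 0.003]
ft_force: [0.6, 0.8, 0.1]
grip_width: 0.207
grip_force: 0.0
```

>>> jog_arm(increments=[{"tx": 0, "ty": 0, "tz": 0, "wx": 0, "wy": 0, "wz": 0, "gripper": 0.0}, {"tx": 0, "ty": 0, "tz": 0, "wx": 0, "wy": 0, "wz": 0, "gripper": 0.0}, {"tx": 0, "ty": 0, "tz": 0, "wx": 0, "wy": 0, "wz": 0, "gripper": 0.0}, {"tx": 0, "ty": 0, "tz": 0, "wx": 0, "wy": 0, "wz": 0, "gripper": 0.0}, {"tx": 0, "ty": 0, "tz": 0, "wx": 0, "wy": 0, "wz": 0, "gripper": 0.0}])

```text
time: 10.78
position: [0.6921, 0.061, 0.1123]
tool_rot: [-2.029, -2.397, 0.003]
ft_force: [2.2, 1.1, 1.7]
grip_width: 0.1
grip_force: 20.0
```

```bash
python3 - <<'E'
from m import *
plan([((*S2W(.168,0),.111),ST[2]),((*S2W(.09,0),.142),ST[2])])
E
```

```text
t 10.78 pos [0.6921 0.061  0.1123] tool y ang 0.166 z [-0.002 -0.    -1.   ] w 0.1 F [2.2 1.1 1.7]
t [-1.5 -0.3  1.3] w [-0.002  0.    -0.   ]
t [ -0.  -78.  -30.9] w [-0.  0. -0.]
```

>>> jog_arm(increments=[{"tx": 0, "ty": -4.3, "tz": -3.8, "wx": 0, "wy": 0, "wz": 0, "gripper": 0.0}, {"tx": 0, "ty": -8.8, "tz": -7.4, "wx": 0, "wy": 0, "wz": 0, "gripper": 0.0}, {"tx": 0, "ty": -13.5, "tz": -10.8, "wx": 0, "wy": 0, "wz": 0, "gripper": 0.0}, {"tx": 0, "ty": -18.3, "tz": -13.9, "wx": 0, "wy": 0, "wz": 0, "gripper": 0.0}, {"tx": 0, "ty": -23.3, "tz": -16.8, "wx": 0, "wy": 0, "wz": 0, "gripper": 0.0}])

```text
time: 11.2
position: [0.6689, 0.057, 0.13]
tool_rot: [-2.029, -2.397, 0.002]
ft_force: [4.6, 0.7, 4.3]
grip_width: 0.099
grip_force: 20.0
```

>>> jog_arm(increments=[{"tx": 0, "ty": -5.1, "tz": -2.6, "wx": 0, "wy": 0, "wz": 0, "gripper": 0.0}, {"tx": 0, "ty": -10.3, "tz": -5, "wx": 0, "wy": 0, "wz": 0, "gripper": 0.0}, {"tx": 0, "ty": -15.7, "tz": -7.1, "wx": 0, "wy": 0, "wz": 0, "gripper": 0.0}, {"tx": 0, "ty": -21.1, "tz": -8.9, "wx": 0, "wy": 0, "wz": 0, "gripper": 0.0}, {"tx": 0, "ty": -26.6, "tz": -10.5, "wx": 0, "wy": 0, "wz": 0, "gripper": 0.0}])

```text
time: 11.62
position: [0.6415, 0.0525, 0.1394]
tool_rot: [-2.028, -2.396, 0.005]
ft_force: [2.9, 0.3, 4.3]
grip_width: 0.104
grip_force: 20.0
```

```bash
python3 - <<'E'
from m import *
plan([((*S2W(.09,0),.142),ST[2])])
im=look(("side",),save="c")["side"]
cv2.imwrite("pics/c_c.png",cv2.resize(im["color"][100:300,180:400],None,fx=3,fy=3,interpolation=cv2.INTER_CUBIC))
E
```

```text
t 11.62 pos [0.6415 0.0525 0.1394] tool y ang 0.166 z [-0.004 -0.001 -1.   ] w 0.104 F [2.9 0.3 4.3]
t [ -1.5 -27.   -2.4] w [-0.004 -0.    -0.   ]
```

View pics/c_c.png

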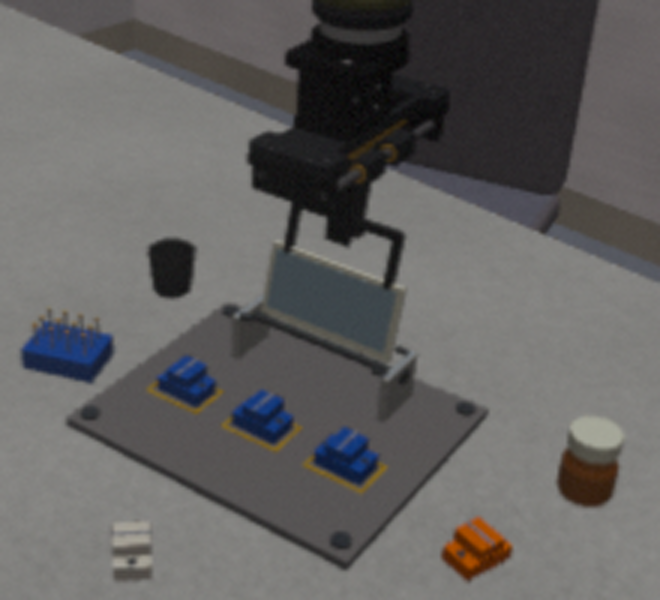

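The fingers hold the bar (around (345,232)) and the mirror follows, still leaning slightly back; the jaws sit in their outlines.

>>> jog_arm(increments=[{"tx": 0, "ty": -5.6, "tz": -1.3, "wx": 0, "wy": 0, "wz": 0, "gripper": 0.0}, {"tx": 0, "ty": -11.3, "tz": -2.3, "wx": 0, "wy": 0, "wz": 0, "gripper": 0.0}, {"tx": 0, "ty": -17, "tz": -3, "wx": 0, "wy": 0, "wz": 0, "gripper": 0.0}, {"tx": 0, "ty": -22.7, "tz": -3.4, "wx": 0, "wy": 0, "wz": 0, "gripper": 0.0}, {"tx": 0, "ty": -28, "tz": -3.6, "wx": 0, "wy": 0, "wz": 0, "gripper": 0.0}])

```text
time: 12.08
position: [0.6134, 0.0478, 0.1423]
tool_rot: [-2.027, -2.395, 0.007]
ft_force: [1.6, -0.0, 0.4]
grip_width: 0.104
grip_force: 20.0
```

>>> jog_arm(increments=[{"tx": 0, "ty": 0, "tz": 0, "wx": 0, "wy": 0, "wz": 0, "gripper": 0.0}, {"tx": 0, "ty": 0, "tz": 0, "wx": 0, "wy": 0, "wz": 0, "gripper": 0.0}, {"tx": 0, "ty": 0, "tz": 0, "wx": 0, "wy": 0, "wz": 0, "gripper": 0.0}, {"tx": 0, "ty": 0, "tz": 0, "wx": 0, "wy": 0, "wz": 0, "gripper": 0.0}, {"tx": 0, "ty": 0, "tz": 0, "wx": 0, "wy": 0, "wz": 0, "gripper": 0.0}])

```text
time: 12.5
position: [0.6144, 0.0479, 0.1424]
tool_rot: [-2.028, -2.396, 0.006]
ft_force: [0.2, -1.3, -0.8]
grip_width: 0.111
grip_force: 20.0
```

```bash
python3 - <<'E'
from m import *
plan([((*S2W(.09,0),.142),ST[2])])
im=look(("side",),save="d")["side"]
measure([S2W(0,y) for y in(-.082,0,.082)],{"side":im})
# draw the predicted flap outline and bail for q=0 and +-0.09 (thin lines) 
k=4;x0,y0=250,110;v=cv2.resize(im["color"][y0:y0+130,x0:x0+90],None,fx=k,fy=k,interpolation=cv2.INTER_CUBIC)
def F(q,r,y):return [*S2W(.09+r*np.sin(q),y),.046+r*np.cos(q)]
for q,c in((-.09,(0,0,255)),(0,(0,255,0)),(.09,(255,0,0))):
    for pts in([(75,-66),(75,66)],[(115,-45),(115,45)]):
        p=proj(im,np.array([F(q,r/1e3,y/1e3) for r,y in pts]));p=((p-[x0,y0]+.5)*k).round().astype(int)
        cv2.line(v,p[0].tolist(),p[1].tolist(),c,1)
cv2.imwrite("pics/d_c.png",v)
E
```

```text
t 12.5 pos [0.6144 0.0479 0.1424] tool y ang 0.166 z [-0.005 -0.001 -1.   ] w 0.111 F [ 0.2 -1.3 -0.8]
t [-1.5  0.5  0.4] w [-0.005  0.    -0.   ]
side stand [0.526  0.0306 0.1697] 0.417
  jaw [ 0.5411 -0.0487  0.1502] 0.047 rel [ 0.0015 -0.0808 -0.0194]
  jaw [0.5279 0.0319 0.1314] 0.104 rel [ 0.0021  0.001  -0.0383]
  jaw [0.5144 0.1123 0.1549] 0.052 rel [ 0.0024  0.0825 -0.0148]
```

View pics/d_c.png

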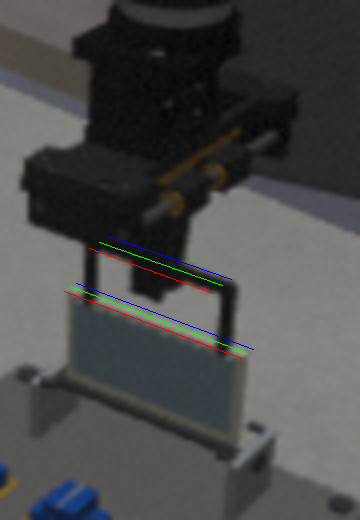

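```bash
python3 - <<'E'
import cv2;from m import *
im=look(("side",))["side"];g=im["color"].astype(float).mean(2)
F=lambda q,r,y:[*S2W(.09+r*np.sin(q),y),.046+r*np.cos(q)]
for y in(-.036,-.032,-.028):
    P={q:proj(im,F(q,.115,y))[0] for q in(-.09,0,.09)}
    c=P[0.0] if 0.0 in P else P[0];col=int(round(c[0]));r=np.arange(int(c[1])-6,int(c[1])+8)
    # rows of line q at this column
    rows=[]
    for q in(-.09,0,.09):
        a,b=proj(im,np.array([F(q,.115,-.05),F(q,.115,.05)]));rows.append(round(float(a[1]+(col-a[0])*(b[1]-a[1])/(b[0]-a[0])),2))
    print(col,rows,dict(zip(r.tolist(),g[r,col].round().astype(int).tolist())))
for y in(-.02,0,.02):
    col=int(round(proj(im,F(0,.075,y))[0][0]));rows=[]
    for q in(-.09,0,.09):
        a,b=proj(im,np.array([F(q,.075,-.05),F(q,.075,.05)]));rows.append(round(float(a[1]+(col-a[0])*(b[1]-a[1])/(b[0]-a[0])),2))
    r=np.arange(int(rows[1])-6,int(rows[1])+8);print("edge",col,rows,dict(zip(r.tolist(),g[r,col].round().astype(int).tolist())))
E
```

```text
302 [182.4, 179.73, 177.46] {173: 127, 174: 127, 175: 128, 176: 126, 177: 122, 178: 81, 179: 42, 180: 26, 181: 24, 182: 56, 183: 119, 184: 133, 185: 133, 186: 131}
300 [181.68, 179.02, 176.76] {173: 127, 174: 127, 175: 128, 176: 124, 177: 100, 178: 49, 179: 26, 180: 24, 181: 49, 182: 113, 183: 125, 184: 129, 185: 131, 186: 131}
299 [181.32, 178.67, 176.41] {172: 126, 173: 126, 174: 127, 175: 126, 176: 121, 177: 79, 178: 39, 179: 24, 180: 24, 181: 57, 182: 118, 183: 128, 184: 130, 185: 130}
edge 295 [193.39, 191.62, 190.08] {185: 128, 186: 131, 187: 130, 188: 130, 189: 131, 190: 129, 191: 131, 192: 147, 193: 115, 194: 91, 195: 76, 196: 65, 197: 63, 198: 62}
edge 288 [190.75, 188.99, 187.47] {182: 19, 183: 20, 184: 33, 185: 85, 186: 120, 187: 129, 188: 130, 189: 144, 190: 134, 191: 93, 192: 70, 193: 63, 194: 63, 195: 61}
edge 282 [188.48, 186.74, 185.23] {180: 88, 181: 86, 182: 77, 183: 114, 184: 126, 185: 130, 186: 133, 187: 150, 188: 121, 189: 87, 190: 81, 191: 67, 192: 59, 193: 61}
```

```bash
python3 -c "
from bench import ctrl
print(ctrl.close_job())"
```

```text
the job is handed in; nothing more can be done
None
```

The job is handed in: one blue jaw sits in each yellow outline, each measured within about 2.5 mm and 0.04 rad, and the arm holds the mirror by its bar at its balance point (angle about 0) with 20 N; no verdict came back.

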